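Open the supplement bay and hold the tall cup at the front

ROBOT

A 6-joint arm with a two-finger parallel gripper is mounted at the origin on the work surface. World frame = base frame: x ahead of the robot, y to its left, z up, the work surface at z = 0. Lengths are in m, angles in rad, forces in N, time in s.
With the tool pointing down it reaches from about 0.3 to 0.75 m from the base axis. Payload 8.5 kg.
Tool frame: the origin (TCP) lies at the very end of the fingers, on their centre line; the grasp point (between the pads) lies ctrl.hold_point_z behind it (ctrl.hold_point_z is the distance from the TCP to the grasp point, in m); z points along the fingers, y is the line along which they close (so a half turn about z gives the same grasp; the last joint's range is limited). The gripper opens to 88 mm and grips with 3 to 60 N. Pads are 18 mm wide; open, the fingers measure 123 mm over their backs; the gripper's body (75 mm by 187 mm) begins 45 mm behind the grasp point.
Start: joints at [1.11, 0.381, 1.297, -0, 1.464, -0.215], TCP at [0.134, 0.533, 0.239] pointing down, gripper open.
Joint ranges: [-3.11, 3.11], [-0.89, 2.33], [0.22, 2.48], [-1.42, 4.56], [0.17, 2.85], [-2.88, 2.88]. Speed limits (rad/s): [2.39, 2.39, 3.14, 3.14, 3.14, 3.14].

INTERFACE

Orientations are given as [roll, pitch, yaw] about the fixed x, y, z axes, in that order (R = Rz(yaw) Ry(pitch) Rx(roll)).
In Python, from rig import observe, vision, ticket, ctrl gives the robot as it stands. The module is installed in compiled form; this text tells all that it offers.
- The arm moves only by the shell command python3 -m jog 'ROWS' [FORCE]. ROWS is JSON, a list of rows, each a list of 5 numbers: the shift along the tool's x, y, z in units of 40 mm (1.0 is 40 mm), then the turn about the tool's z in rad, then the opening, from 0 (shut) to 1 (fully open). A call has exactly 10 rows; each row shifts and turns the commanded pose from where the row before left it, along the tool's axes as they then stand; what a row does not reach is not made up. A row lasts 1/10 s, in which the tool goes at most 50 mm and 8.59 degrees, less where a joint would pass 70% of its speed; a pose out of reach is approached as far as the arm can. A call is refused whole if a number of a shift passes 1 or a number of a turn 0.15, either way. A call with a gripper value outside its range is refused whole. The fingers move at their own pace and stop on an object; FORCE is the grip in N (left out, the last holds). Time passes only in rows, so rows that do not move let the fingers close, or fill a call up. It gives the time, the measured TCP pose, the force, the opening and the grip force at its end, in the units of the state.
- observe(): the state, without advancing time (a new reading comes with each control period).
- vision.grab_frame(name): name is "scene" or "top" or "wrist"; returns a dict with "image" (384x512x3 uint8, blue, green, red), "fx", "fy", "cx", "cy" (pixels), "R" (3x3) and "t" (3): a world point X has camera coordinates R X + t; the wrist camera has in their place "hand_eye" (4x4, takes a point from camera to tool coordinates, whose origin is the TCP and whose axes are the flange's). Camera axes: x right, y down, z forward; pixel columns grow to the right and rows downward; lengths in m; the calibration is good to about 2 mm. A picture is of the moment at which its call begins: read the wrist's pose just before it. There is no depth.
- ticket.close_job(): hands the job in; it is judged then, once.
Trained networks look in the newest picture that a camera, given by its name, has taken for a name from the list of things; names that differ only in an ending like _2 or _b are one class to them, and where a whole thing is asked for, a point or a joint stands for the part that bears it (a point fixed in the world has none). Each returns a list of dicts, best first, with "confidence" (0 to 1); they miss things now and then, are a little off and sometimes report something else, mostly with a low value. They report only what shows in the picture. A call takes as long as a camera call.
- vision.recognise(name, camera): "box" ([left, top, right, bottom] in pixels, round what is visible of it).
- vision.landmark_of(name, camera): "position" ([column, row] in pixels: a listed point, or the origin of a listed thing).
The state is a dict: "clock": time; "q": joint angles; "joint_vel": joint speeds; "joint_torque": joint torques, N m; "tcp_pos": TCP position; "tcp_rot": TCP orientation; "force": force on the tool from outside, world axes, zero at the start; "ft_torque": the same for the moment, N m; "gripper_width": opening from 0.0 (shut) to 1.0 (fully open); "grasp_force": force on a finger pad.
Only numpy, scipy, OpenCV 4.12 (cv2) and the standard library are available. Lean on these libraries where they do the work, as an engineer would, in place of code of your own. Each camera call takes 0.05 s, during which the arm holds its last target. There are 200 camera calls.

TASK

First pull the bottom-hinged front flap of the small sheet-metal bay all the way down, and leave it down. Then turn the cup carousel inside by the flat grip on top of its post until the one tall cup stands square in the middle of the open front, and finish still firmly gripping that flat grip so the turntable stays still - do not let go at the end. Leave everything else on the shelf where it is.

Things in the scene. Friction and masses are not known exactly. Their poses are not given: they have to be found in the camera images.
- bay: fixed open-topped sheet-metal bay, 288 mm wide (y), with side walls 100 mm high (at y = -142 and 142 mm, from x = -130 to 140 mm), a back wall 60 mm high at x = 143 mm and the flap at its front. Origin at shelf level on the turntable's axis; z up, its -x axis points out of the front opening (roughly towards the robot).
- flap (a joint): the bay's front flap: 250 x 85 x 6 mm steel panel, 0.22 kg, hinged along its lower edge. 0 rad = upright (shut), 1.57 rad = lowered flat to the front (its stop). Starts within 0.1 rad of shut. The hinge has friction (0.04 N m), so it stays when nearly upright; pulled past about 0.5 rad and released, it sinks flat by itself, damped, in about 2 s.
- flap_hinge (a point): middle of the flap's hinge line (135 mm in front of the turntable's axis, 14 mm above the shelf); axes turn with the flap
- flap_bar (a point): middle of the pull bar over the flap's top edge: round steel, 10 mm thick, 100 mm long across the bay, in the panel's plane, 108 mm from the hinge line (122 mm above the shelf when shut), an 18 mm gap between bar and panel. Behind it 34 mm are free up to the cups (they reach 94 mm from the axis), so shut fingers fit behind to hook it. Axes turn with the flap.
- carousel: turntable: disc 188 mm across, top 24 mm above the shelf, with a post and six lidded cups fixed on it at 62 mm radius, 60 degrees apart; lids 56 mm across. Five are short (lid top 78 mm above the shelf), one tall (115 mm). Origin on the axis, 12 mm up; -x axis points to the tall cup. Turns endlessly, friction 0.06 N m, stays where left. Starts 0.7 rad or more from the front.
- grip (a point): flat upright grip on top of the carousel's post, on its axis: 60 mm long (along the carousel's x, so in line with the tall cup), 14 mm thick (y), 36 mm high. Turns with the carousel. This point is its centre, 164 mm above the shelf; its top is 182 mm, its underside 146 mm above the shelf. Pinch it across its 14 mm from above.
- tall_cup (a point): centre of the tall cup's lid top, 62 mm from the axis, 115 mm above the shelf
- front_spot (a point): the place, fixed to the bay, where the tall cup's lid centre is when the cup stands in the middle of the open front: 62 mm in front of the axis, 115 mm above the shelf
- dish: shallow grey ceramic dish, 110 mm across, 28 mm high, on the shelf left of the lowered flap's space; origin under its centre; bystander
- tong: stainless feeding tong lying on the shelf right of the lowered flap's space, about 215 mm long, 30 mm wide, 16 mm high; origin under its middle, x along it; bystander
- vitamin_bottle: small white bottle, 44 mm across, 85 mm high, standing in a back corner of the bay outside the turntable; origin under its centre; bystander

How it is judged:
By the outcome, as a careful person would: the job done as asked, in the order asked, and still so for the second after the job is handed in, while the arm keeps its last pose, push and grip.
It also fails if it takes over 72 s, if anything falls off the work surface, if the arm or the gripper's body presses on something with over 40 N, if the wrist force passes 120 N, or if a joint passes its speed limit or range.

## Working session

There is one attempt and no reset: what is moved stays moved. The work goes in short steps, Python scripts to look and compute and a shell command to move; the robot and the scene stay as the last step left them, time stands still between calls to the robot, and variables do not carry over. Pictures are saved under pics/ and viewed, at most 10 in all, crops included, and the job is handed in when it is done.

```bash
mkdir -p pics
cat > h.py <<'E'
import numpy as np, cv2
from rig import observe, vision, ticket, ctrl
from scipy.spatial.transform import Rotation as Ro
def cam(name):
    s=observe(); f=vision.grab_frame(name)
    if 'hand_eye' in f:
        T=np.eye(4); T[:3,:3]=Ro.from_euler('xyz',s['tcp_rot']).as_matrix(); T[:3,3]=s['tcp_pos']
        M=np.linalg.inv(T@np.array(f['hand_eye'])); R,t=M[:3,:3],M[:3,3]
    else: R,t=np.array(f['R']),np.array(f['t'])
    K=np.array([[f['fx'],0,f['cx']],[0,f['fy'],f['cy']],[0,0,1]])
    return f['image'],K,R,t
def ray(K,R,t,p):
    d=R.T@np.linalg.inv(K)@np.array([p[0],p[1],1.]); return -R.T@t, d/np.linalg.norm(d)
def tri(rs):
    A=np.zeros((3,3));b=np.zeros(3)
    for o,d in rs:
        P=np.eye(3)-np.outer(d,d);A+=P;b+=P@o
    X=np.linalg.solve(A,b); return X,[float(np.linalg.norm((np.eye(3)-np.outer(d,d))@(X-o))) for o,d in rs]
def onz(r,z): o,d=r; return o+d*(z-o[2])/d[2]
E
cat > look.py <<'E'
from h import *
import sys
np.set_printoptions(precision=4,suppress=True)
names=['flap_hinge','flap_bar','carousel','grip','tall_cup','front_spot','bay','dish','tong','vitamin_bottle']
C={}
for c in sys.argv[2:]:
    C[c]=cam(c); cv2.imwrite(f'pics/{sys.argv[1]}_{c}.png',C[c][0])
for n in names:
    rs=[]
    for c in C:
        d=vision.landmark_of(n,c)[:1]
        for e in d:
            print(n,c,np.round(e['position'],1),round(e['confidence'],2)); 
            if e['confidence']>.3: rs.append(ray(*C[c][1:],e['position']))
    if len(rs)>1: X,r=tri(rs);print('   ',X,np.round(r,4))
E
python3 look.py a scene top wrist; python3 -c "
from h import *
print(observe(),ctrl.hold_point_z)"
```

```text
flap_hinge scene [226.3 239.4] 0.68
flap_hinge top [283.3 231.1] 0.67
    [ 0.5414 -0.0563  0.0098] [0.0007 0.0007]
flap_bar scene [222.  204.6] 0.65
flap_bar top [283.  231.6] 0.66
    [ 0.5292 -0.0493  0.1232] [0.0008 0.0008]
carousel scene [276.  254.7] 0.81
grip scene [279.4 210.5] 0.71
grip top [276.5 172.6] 0.7
    [ 0.6694 -0.0303  0.1585] [0.0063 0.0063]
tall_cup scene [295.1 212.2] 0.82
tall_cup top [253.8 162.8] 0.8
    [0.695  0.0193 0.1257] [0.001 0.001]
front_spot scene [248.  219.9] 0.98
front_spot top [276.6 197.5] 0.75
    [ 0.6076 -0.0404  0.1062] [0.0075 0.0075]
bay scene [272.  255.3] 0.93
bay top [274.1 183.1] 0.77
    [ 0.6684 -0.0348  0.0043] [0.0019 0.0019]
dish scene [242.2 184.4] 0.74
dish top [202.8 260.7] 0.76
    [0.4624 0.1511 0.009 ] [0.0021 0.0021]
tong scene [158.8 312.1] 0.92
tong top [277.5 169.8] 0.64
    [ 0.6179 -0.1784  0.0319] [0.1589 0.1589]
vitamin_bottle scene [326.9 240.4] 0.59
vitamin_bottle top [229.  147.6] 0.49
    [0.7665 0.0868 0.0015] [0.0028 0.0028]
{'clock': 1.65, 'q': array([ 1.10965967e+00,  3.80595626e-01,  1.29739384e+00,  1.23997348e-05,
        1.46359812e+00, -2.15330420e-01]), 'joint_vel': array([ 0.00078001, -0.00175686,  0.00095041, -0.00036504,  0.000167  ,
       -0.00092515]), 'joint_torque': array([-9.10715812e-05, -4.37792981e+01, -2.24730831e+01,  7.13617913e-02,
        3.14341066e-02, -2.73183417e-05]), 'tcp_pos': array([0.13384481, 0.53345036, 0.23875283]), 'tcp_rot': array([ 3.14158507e+00, -1.09621046e-05,  2.89578509e+00]), 'force': array([ 0.31145425,  0.32116362, -0.31930597]), 'ft_torque': array([-0.01919556, -0.03319225,  0.00831048]), 'grasp_force': 0.0, 'gripper_width': 0.9993397549513394} 0.0187
```

View pics/a_scene.png

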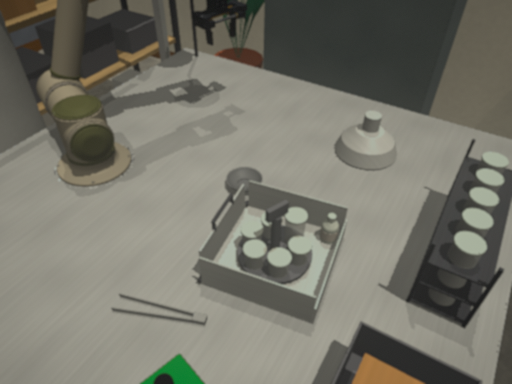

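View pics/a_top.png

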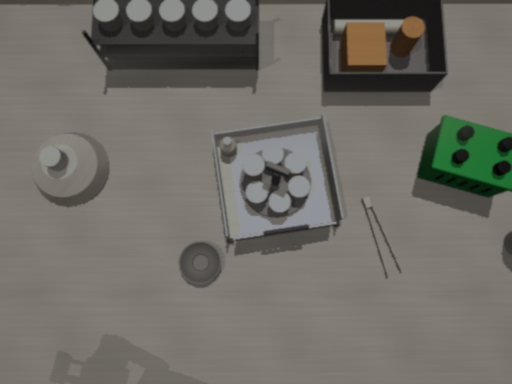

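```bash
cat > plan.py <<'E'
from h import *
import sys,json
# plan.py x y z yaw nrows opening
x,y,z,yaw,n,op=map(float,sys.argv[1:]); n=int(n)
s=observe(); p=np.array(s['tcp_pos']); R=Ro.from_euler('xyz',s['tcp_rot'])
Y0=s['tcp_rot'][2]; dy=(yaw-Y0+np.pi)%(2*np.pi)-np.pi
print('q6 end approx',np.arctan2(y,x)+np.pi/2-(Y0+dy),'dyaw',dy)
T=np.array([x,y,z]); rows=[]
for k in range(n):
    d=R.inv().apply((T-p)/(n-k))/.04; d=np.round(d,2)
    a=round(-((yaw if 0 else Y0+dy)-Y0)*1/n,3) 
    rows.append([*map(float,d),a,op]); p=p+R.apply(d*.04); R=R*Ro.from_euler('z',a)
for i in range(0,n,10): print(json.dumps(rows[i:i+10]))
E
python3 plan.py 0.50 -0.055 0.33 3.30 20 0
```

```text
q6 end approx -1.8387631999790477 dyaw 0.4042149069707559
[[-0.62, -0.6, -0.11, -0.02, 0.0], [-0.61, -0.61, -0.11, -0.02, 0.0], [-0.6, -0.63, -0.11, -0.02, 0.0], [-0.59, -0.64, -0.11, -0.02, 0.0], [-0.57, -0.65, -0.12, -0.02, 0.0], [-0.56, -0.66, -0.11, -0.02, 0.0], [-0.55, -0.67, -0.12, -0.02, 0.0], [-0.53, -0.68, -0.11, -0.02, 0.0], [-0.52, -0.69, -0.12, -0.02, 0.0], [-0.5, -0.7, -0.11, -0.02, 0.0]]
[[-0.49, -0.72, -0.12, -0.02, 0.0], [-0.48, -0.72, -0.11, -0.02, 0.0], [-0.46, -0.73, -0.12, -0.02, 0.0], [-0.45, -0.74, -0.11, -0.02, 0.0], [-0.43, -0.75, -0.12, -0.02, 0.0], [-0.42, -0.76, -0.11, -0.02, 0.0], [-0.4, -0.77, -0.12, -0.02, 0.0], [-0.39, -0.78, -0.11, -0.02, 0.0], [-0.37, -0.79, -0.12, -0.02, 0.0], [-0.35, -0.79, -0.11, -0.02, 0.0]]
```

```bash
python3 -m jog '[[-0.6,-0.6,-0.2,-0.02,0],[-0.6,-0.6,-0.2,-0.02,0],[-0.6,-0.6,-0.2,-0.02,0],[-0.6,-0.65,-0.2,-0.02,0],[-0.55,-0.65,-0.1,-0.02,0],[-0.55,-0.65,-0.1,-0.02,0],[-0.55,-0.65,-0.1,-0.02,0],[-0.55,-0.7,-0.1,-0.02,0],[-0.5,-0.7,-0.1,-0.02,0],[-0.5,-0.7,-0.1,-0.02,0]]'
python3 -m jog '[[-0.5,-0.7,-0.1,-0.02,0],[-0.5,-0.7,-0.1,-0.02,0],[-0.5,-0.7,-0.1,-0.02,0],[-0.45,-0.75,-0.1,-0.02,0],[-0.45,-0.75,-0.1,-0.02,0],[-0.4,-0.75,-0.1,-0.02,0],[-0.4,-0.75,-0.1,-0.02,0],[-0.4,-0.8,-0.1,-0.02,0],[-0.4,-0.8,-0.1,-0.02,0],[-0.4,-0.8,-0.1,-0.02,0]]'
python3 look.py b wrist
```

```text
clock: 2.65
tcp_pos: [0.3156, 0.2401, 0.2951]
tcp_rot: [3.141, 0.0, 3.097]
force: [0.4, -0.4, 0.6]
gripper_width: 0.122
grasp_force: 0.0
clock: 3.65
tcp_pos: [0.5054, -0.0523, 0.335]
tcp_rot: [-3.141, 0.0, -2.987]
force: [1.0, 0.1, 0.1]
gripper_width: 0.005
grasp_force: 0.0
flap_hinge wrist [248.6 171.2] 0.98
flap_bar wrist [249.1 187. ] 0.93
front_spot wrist [245.8 237.1] 0.74
bay wrist [248.9 242.2] 0.67
dish wrist [382.1 147.5] 0.84
tong wrist [105.9 141.7] 0.64
```

View pics/b_wrist.png

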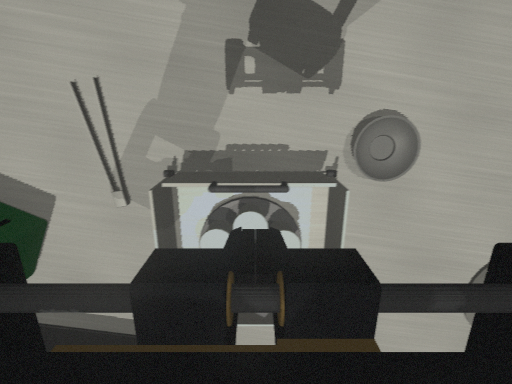

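```bash
sed -i 's/C={}/C={}; names=names[:int(__import__("os").environ.get("N",10))]/' look.py; N=2 python3 look.py c scene top wrist
```

```text
flap_hinge scene [226.2 237.6] 0.71
flap_hinge wrist [248.8 172.7] 0.84
    [ 0.5391 -0.0554  0.0137] [0.0021 0.0021]
flap_bar scene [222.3 205.6] 0.89
flap_bar wrist [248.2 189.8] 0.57
    [ 0.5349 -0.0553  0.1277] [0.0004 0.0004]
```

```bash
python3 -m jog '[[-0.4,0,0.4,0,0],[-0.4,0,0.4,0,0],[-0.45,0,0.6,0,0],[0,0,0.8,0,0],[0,0,0.8,0,0],[0,0,0.8,0,0],[0,0,0.7,0,0],[0,0,0.5,0,0],[0,0,0.4,0,0],[0,0,0.2,0,0]]'
N=2 python3 look.py d scene; python3 -c "
import cv2
a=cv2.imread('pics/d_scene.png')[140:300,150:360]
cv2.imwrite('pics/d2.png',cv2.resize(a,None,fx=3,fy=3,interpolation=2))"
```

```text
clock: 5.65
tcp_pos: [0.5538, -0.0432, 0.1094]
tcp_rot: [3.141, -0.002, -2.987]
force: [-0.6, 0.3, -0.5]
gripper_width: 0.007
grasp_force: 0.0
flap_hinge scene [226.6 237.4] 0.62
flap_bar scene [220.5 204.7] 0.59
```

View pics/d2.png

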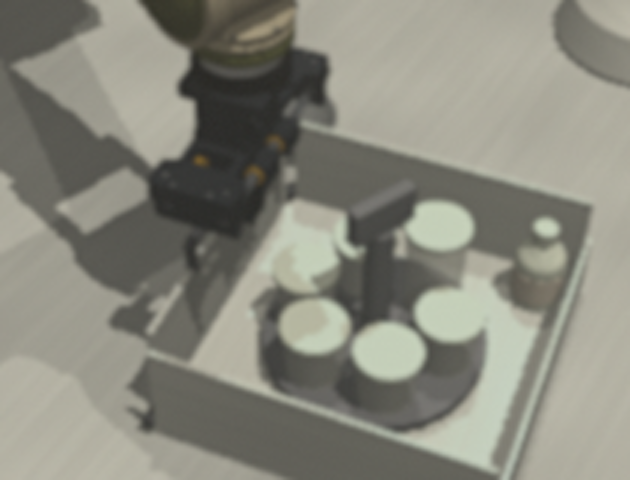

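```bash
python3 -m jog '[[0.2,0,0,0,0],[0.2,0,0,0,0],[0.2,0,0,0,0],[0.2,0,0,0,0],[0.2,0,0.05,0,0],[0.2,0,0.05,0,0],[0.2,0,0.1,0,0],[0.2,0,0.1,0,0],[0.2,0,0.1,0,0],[0.2,0,0.1,0,0]]'
N=2 python3 look.py e scene wrist
```

```text
clock: 6.8
tcp_pos: [0.4746, -0.0556, 0.0903]
tcp_rot: [3.141, -0.0, -2.987]
force: [0.6, -0.4, -1.1]
gripper_width: 0.006
grasp_force: 0.4
flap_bar scene [192.4 208.5] 0.72
flap_bar wrist [236.8 214.1] 0.93
    [ 0.4553 -0.0704  0.0912] [0.0022 0.0022]
```

```bash
python3 -m jog '[[0.1,0,0,0,0],[0,0,-0.5,0,0],[0,0,-0.8,0,0],[0,0,-0.8,0,0],[0,0,-0.8,0,0],[0,0,-0.8,0,0],[0,0,-0.8,0,0],[0,0,-0.5,0,0],[0,0,-0.2,0,0],[0,0,0,0,0]]'
python3 plan.py 0.646 -0.088 0.30 1.12 20 1; N=5 python3 look.py f scene top
```

```text
clock: 8.1
tcp_pos: [0.4713, -0.0562, 0.2991]
tcp_rot: [-3.141, 0.001, -2.987]
force: [0.2, -0.4, -0.1]
gripper_width: -0.001
grasp_force: 0.0
q6 end approx 6.5985920797007305 dyaw -2.175892467842015
[[-0.21, -0.07, -0.0, 0.109, 1.0], [-0.22, -0.05, -0.0, 0.109, 1.0], [-0.22, -0.03, -0.0, 0.109, 1.0], [-0.22, -0.0, -0.0, 0.109, 1.0], [-0.22, 0.02, -0.0, 0.109, 1.0], [-0.22, 0.05, -0.0, 0.109, 1.0], [-0.21, 0.07, -0.0, 0.109, 1.0], [-0.2, 0.09, -0.0, 0.109, 1.0], [-0.19, 0.11, -0.0, 0.109, 1.0], [-0.18, 0.13, -0.0, 0.109, 1.0]]
[[-0.16, 0.15, -0.0, 0.109, 1.0], [-0.14, 0.17, -0.0, 0.109, 1.0], [-0.13, 0.18, -0.0, 0.109, 1.0], [-0.1, 0.2, -0.0, 0.109, 1.0], [-0.08, 0.21, -0.0, 0.109, 1.0], [-0.06, 0.21, -0.0, 0.109, 1.0], [-0.04, 0.22, -0.0, 0.109, 1.0], [-0.01, 0.22, -0.01, 0.109, 1.0], [0.02, 0.22, -0.0, 0.109, 1.0], [0.04, 0.23, -0.01, 0.109, 1.0]]
flap_hinge scene [225.  240.9] 0.92
flap_hinge top [252.6 166.2] 0.42
    [ 0.634  -0.0418  0.088 ] [0.0888 0.0888]
flap_bar scene [188.4 225.1] 0.6
flap_bar top [287.2 279. ] 0.9
    [ 0.42   -0.0639  0.003 ] [0.0032 0.0032]
carousel scene [276.5 255.7] 0.98
carousel top [274.4 179.2] 0.56
    [ 0.6793 -0.0345  0.0091] [0.0004 0.0004]
grip scene [277.3 209.1] 0.61
grip top [277.1 171.8] 0.74
    [ 0.6678 -0.0328  0.1648] [0.0039 0.0039]
tall_cup scene [293.5 214.9] 0.62
tall_cup top [253. 163.] 0.93
    [0.6944 0.0197 0.1166] [0.0038 0.0038]
```

```bash
python3 -m jog '[[-0.2,-0.05,0,0.11,1],[-0.2,-0.05,0,0.11,1],[-0.2,-0.05,0,0.11,1],[-0.2,0,0,0.11,1],[-0.2,0,0,0.11,1],[-0.2,0.05,0,0.11,1],[-0.2,0.05,0,0.11,1],[-0.2,0.1,0,0.11,1],[-0.2,0.1,0,0.11,1],[-0.2,0.15,0,0.11,1]]'
python3 -m jog '[[-0.2,0.15,0,0.11,1],[-0.15,0.15,0,0.11,1],[-0.15,0.2,0,0.11,1],[-0.1,0.2,0,0.11,1],[-0.1,0.2,0,0.11,1],[-0.05,0.2,0,0.11,1],[0,0.2,0,0.11,1],[0,0.2,0,0.11,1],[0,0.2,0,0.1,1],[0,0.2,0,0.1,1]]'
N=5 python3 look.py g scene top wrist
```

```text
clock: 9.7
tcp_pos: [0.5547, -0.0738, 0.2987]
tcp_rot: [-3.142, -0.0, 2.191]
force: [-0.5, -0.3, -0.8]
gripper_width: 0.893
grasp_force: 0.0
clock: 10.7
tcp_pos: [0.6388, -0.0928, 0.2986]
tcp_rot: [-3.141, 0.0, 1.112]
force: [-0.0, -0.1, 0.3]
gripper_width: 1.002
grasp_force: 0.0
flap_hinge wrist [185.4 164.9] 0.84
flap_bar scene [189.2 222.9] 0.64
flap_bar wrist [133.3 200.8] 0.59
    [ 0.4332 -0.0678  0.0219] [0.0011 0.0011]
carousel scene [276.6 253.8] 0.93
carousel top [272.7 182.4] 0.8
carousel wrist [257.8 116.7] 0.67
    [ 0.6729 -0.0331  0.0105] [0.0047 0.0041 0.0061]
grip scene [276.  252.6] 0.65
grip top [276.2 172.3] 0.69
grip wrist [259.6 116.3] 0.98
    [ 0.6825 -0.0402  0.0339] [0.0042 0.0104 0.0089]
tall_cup scene [295.9 216.3] 0.84
tall_cup top [253.  165.6] 0.62
tall_cup wrist [254.6  56.3] 0.63
    [0.6951 0.0228 0.108 ] [0.0007 0.0021 0.0014]
```

View pics/g_wrist.png

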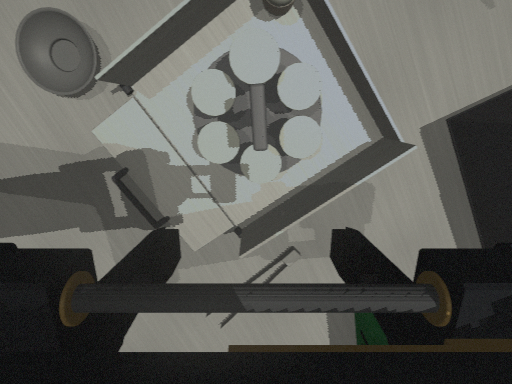

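Run:
```python
from h import *
img,K,R,t=cam('wrist'); _,K2,R2,t2=cam('top'); _,K3,R3,t3=cam('scene')
w=ray(K,R,t,(259.6,116.3))
print(tri([w,ray(K2,R2,t2,(276.6,172.2))]),tri([w,ray(K3,R3,t3,(278.4,209.8))]))
print(onz(w,.164),onz(w,.182))
g=cv2.cvtColor(img,cv2.COLOR_BGR2GRAY)
c=cv2.resize(g[70:165,215:305],None,fx=6,fy=6,interpolation=cv2.INTER_CUBIC); cv2.imwrite('pics/g3.png',c)
tc=onz(ray(K,R,t,(254.6,56.3)),.115); G=onz(w,.164);print(tc,np.arctan2(*(tc-G)[1::-1]))
```

```text
(array([ 0.67313498, -0.03567556,  0.12266142]), [7.831661618606497e-05, 7.831661618608839e-05]) (array([ 0.67407655, -0.03382419,  0.16758776]), [0.0011725627926770013, 0.0011725627926769447])
[ 0.67302635 -0.03444101  0.164     ] [ 0.67298056 -0.03386937  0.182     ]
[0.69550245 0.02266245 0.115     ] 1.1958166459587145
```

View pics/g3.png

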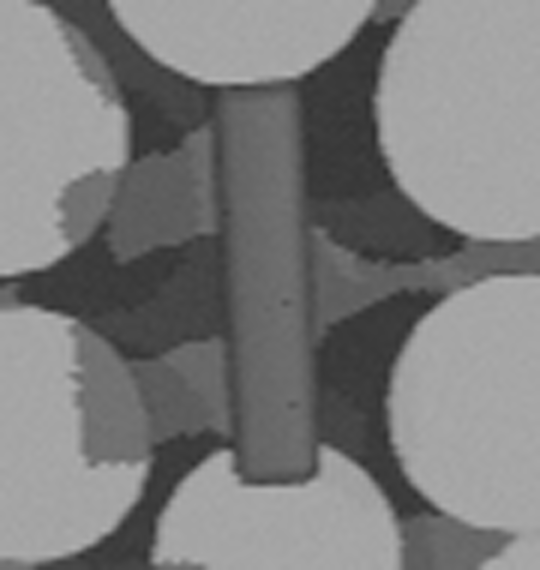

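```bash
python3 - <<'E'
from h import *
img,K,R,t=cam('wrist')
a=onz(ray(K,R,t,(258.2,84.3)),.182);b=onz(ray(K,R,t,(261.5,150)),.182)
print(a,b,(a+b)/2,np.linalg.norm(a-b),np.arctan2(*(a-b)[1::-1]))
E
python3 plan.py 0.673 -0.034 0.146 1.163 20 1
```

```text
[ 0.68374613 -0.00875651  0.182     ] [ 0.66122867 -0.06230824  0.182     ] [ 0.6724874  -0.03553238  0.182     ] 0.05809322762489454 1.1727598827669685
q6 end approx 0.35731918204582325 dyaw 0.047147043250394205
[[0.09, 0.01, 0.19, -0.002, 1.0], [0.08, 0.01, 0.19, -0.002, 1.0], [0.09, 0.01, 0.19, -0.002, 1.0], [0.08, 0.01, 0.19, -0.002, 1.0], [0.08, 0.01, 0.19, -0.002, 1.0], [0.09, 0.01, 0.19, -0.002, 1.0], [0.08, 0.01, 0.19, -0.002, 1.0], [0.09, 0.01, 0.19, -0.002, 1.0], [0.08, 0.01, 0.19, -0.002, 1.0], [0.09, 0.01, 0.19, -0.002, 1.0]]
[[0.08, 0.01, 0.19, -0.002, 1.0], [0.09, 0.01, 0.19, -0.002, 1.0], [0.08, 0.0, 0.19, -0.002, 1.0], [0.09, 0.01, 0.19, -0.002, 1.0], [0.08, 0.0, 0.19, -0.002, 1.0], [0.09, 0.01, 0.19, -0.002, 1.0], [0.08, 0.01, 0.19, -0.002, 1.0], [0.09, 0.0, 0.2, -0.002, 1.0], [0.08, 0.01, 0.19, -0.002, 1.0], [0.09, 0.0, 0.2, -0.002, 1.0]]
```

```bash
python3 -m jog '[[0.4,0.03,0,-0.02,1],[0.4,0.03,0,-0.02,1],[0.4,0.03,0,-0.02,1],[0.3,0.03,0.3,0,1],[0.2,0,0.5,0,1],[0,0,0.8,0,1],[0,0,0.8,0,1],[0,0,0.7,0,1],[0,0,0.5,0,1],[0,0,0.2,0,1]]'
python3 plan.py 0.6725 -0.035 0.146 1.173 1 1
```

```text
clock: 12.8
tcp_pos: [0.67, -0.0318, 0.1436]
tcp_rot: [-3.137, 0.001, 1.176]
force: [0.7, 0.4, 0.3]
gripper_width: 1.0
grasp_force: 0.0
q6 end approx 0.3457986309707539 dyaw -0.003411445403664004
[[-0.05, 0.09, -0.06, 0.003, 1.0]]
```

Close with the correction, firm grip.

```bash
python3 -m jog '[[-0.05,0.09,-0.05,0,1],[0,0,0,0,0.3],[0,0,0,0,0],[0,0,0,0,0],[0,0,0,0,0],[0,0,0,0,0],[0,0,0,0,0],[0,0,0,0,0],[0,0,0,0,0],[0,0,0,0,0]]' 40
python3 -c "
from h import *
s=observe();print(s['q'],s['force'],s['ft_torque'])"
```

```text
clock: 13.8
tcp_pos: [0.6731, -0.036, 0.1487]
tcp_rot: [-3.141, 0.0, 1.176]
force: [-14.9, 6.3, 4.3]
gripper_width: 0.207
grasp_force: 8.9
[-2.28711456e-01  6.66589747e-01  1.05173515e+00  7.75341436e-05
  1.42393067e+00  1.66315891e-01] [-14.93034389   6.32880458   4.30572258] [0.99719888 2.59422247 0.05204667]
```

```bash
python3 -m jog '[[0,-0.03,0,0,0],[0,-0.02,0,0,0],[0,0,0,0,0],[0,0,0,0,0],[0,0,0,0,0],[0,0,0,0,0],[0,0,0,0,0],[0,0,0,0,0],[0,0,0,0,0],[0,0,0,0,0]]' 40
python3 -c "
from h import *
s=observe();print(s['tcp_pos'],s['tcp_rot'],s['force'],s['ft_torque'])"
```

```text
clock: 14.8
tcp_pos: [0.6711, -0.0351, 0.1487]
tcp_rot: [-3.14, 0.0, 1.176]
force: [-5.7, 1.5, 1.3]
gripper_width: 0.153
grasp_force: 40.0
[ 0.67105234 -0.03513521  0.14865801] [-3.14018518e+00  1.41814497e-04  1.17586930e+00] [-5.72943106  1.54282728  1.26608568] [0.18560019 1.05506643 0.02060792]
```

Run:
```python
from h import *
f=vision.grab_frame('wrist')
K=np.array([[f['fx'],0,f['cx']],[0,f['fy'],f['cy']],[0,0,1]])
H=np.array(f['hand_eye'])
for name,p,r in [('b',[.5054,-.0523,.335],[-3.141,0,-2.987]),('g',[.6388,-.0928,.2986],[-3.141,0,1.112])]:
    T=np.eye(4);T[:3,:3]=Ro.from_euler('xyz',r).as_matrix();T[:3,3]=p
    M=np.linalg.inv(T@H);R,t=M[:3,:3],M[:3,3]
    g=cv2.imread(f'pics/{name}_wrist.png',0)
    L=cv2.createLineSegmentDetector().detect(g)[0][:,0]
    for l in L:
        if np.hypot(l[0]-l[2],l[1]-l[3])<60: continue
        for z in (.05,):
            a,b=onz(ray(K,R,t,l[:2]),z),onz(ray(K,R,t,l[2:]),z)
            th=(np.arctan2(*(b-a)[1::-1])+np.pi/4)%(np.pi/2)-np.pi/4
            if .05<th<.27: print(name,np.round(l),round(th,4))
```

```text
b [288. 248. 354. 248.] 0.154
b [153. 248. 223. 248.] 0.1563
b [381. 351. 464. 352.] 0.1542
b [381. 283. 482. 283.] 0.153
b [ 28. 283. 129. 283.] 0.1553
b [473. 312. 379. 312.] 0.1549
b [286. 192. 209. 192.] 0.154
b [131. 312.  37. 311.] 0.1458
b [218. 185. 278. 185.] 0.1544
b [126. 206.  93.  78.] 0.2637
b [279. 182. 218. 182.] 0.153
b [ 98.  77. 129. 199.] 0.268
b [227. 143. 287. 143.] 0.1519
b [233. 171. 323. 171.] 0.1549
b [ 47. 351. 377. 351.] 0.1549
b [371. 338. 277. 338.] 0.1537
g [324.  -0. 400. 141.] 0.1508
g [415. 145. 238. 256.] 0.1505
g [ 98.  78. 190.  -0.] 0.151
g [183.   0.  94.  76.] 0.1493
g [235.   0. 131.  85.] 0.1507
g [135.  95. 192. 168.] 0.1544
g [221. 234. 306. 180.] 0.14
g [154. 228. 111. 180.] 0.1503
g [184. 163. 132.  97.] 0.1506
g [307. 179. 367. 140.] 0.1436
g [371. 140. 324.  58.] 0.1519
g [382. 136. 307.   0.] 0.1515
g [243. 227. 365. 148.] 0.1513
g [297. 223. 416. 148.] 0.1513
g [403. 140. 329.   0.] 0.1521
```

```bash
python3 -m jog '[[0,-0.02,0,-0.03,0],[0,0,0,-0.06,0],[0,0,0,-0.1,0],[0,0,0,-0.1,0],[0,0,0,-0.1,0],[0,0,0,-0.1,0],[0,0,0,-0.1,0],[0,0,0,-0.1,0],[0,0,0,-0.1,0],[0,0,0,-0.1,0]]' 40
python3 -c "
from h import *
s=observe();print(s['tcp_pos'],s['tcp_rot'],s['force'],s['ft_torque'])"
```

```text
clock: 15.85
tcp_pos: [0.6715, -0.0351, 0.1486]
tcp_rot: [3.14, 0.001, 2.071]
force: [1.5, 1.0, 0.0]
gripper_width: 0.155
grasp_force: 40.0
[ 0.67145077 -0.03508988  0.1486481 ] [3.14009059e+00 9.79727426e-04 2.07090357e+00] [1.50064423 1.03932985 0.0071598 ] [ 0.04985187 -0.00211476 -0.05283951]
```

```bash
python3 -m jog '[[0,0,0,-0.1,0],[0,0,0,-0.1,0],[0,0,0,-0.1,0],[0,0,0,-0.1,0],[0,0,0,-0.1,0],[0,0,0,-0.1,0],[0,0,0,-0.1,0],[0,0,0,-0.1,0],[0,0,0,-0.1,0],[0,0,0,-0.1,0]]' 40
python3 -m jog '[[0,0,0,-0.1,0],[0,0,0,-0.08,0],[0,0,0,-0.048,0],[0,0,0,0,0],[0,0,0,0,0],[0,0,0,0,0],[0,0,0,0,0],[0,0,0,0,0],[0,0,0,0,0],[0,0,0,0,0]]' 40
N=6 python3 look.py h scene top wrist; python3 -c "
from h import *
s=observe();print(s['tcp_pos'],s['tcp_rot'],s['force'],s['ft_torque'])"
```

```text
clock: 16.85
tcp_pos: [0.6717, -0.0347, 0.1487]
tcp_rot: [3.141, 0.003, 3.071]
force: [3.0, 2.3, -1.6]
gripper_width: 0.16
grasp_force: 40.0
clock: 17.85
tcp_pos: [0.6717, -0.0346, 0.1487]
tcp_rot: [3.142, 0.003, -2.99]
force: [4.6, 4.3, -2.3]
gripper_width: 0.157
grasp_force: 40.0
flap_hinge scene [224.4 237. ] 0.69
flap_hinge top [283.2 231.5] 0.92
flap_hinge wrist [253.  37.] 0.94
    [ 0.5384 -0.0569  0.0181] [0.0011 0.0011 0.0004]
flap_bar scene [185.9 225.1] 0.91
flap_bar top [287.6 273.8] 0.89
    [ 0.4273 -0.0696  0.0135] [0.0047 0.0047]
carousel scene [274.6 253.7] 0.98
carousel top [274.9 181.6] 0.58
carousel wrist [255.7 182.4] 0.9
    [ 0.6725 -0.0347  0.0124] [0.0008 0.0008 0.0007]
grip scene [274.9 208.7] 0.96
grip top [273.7 172.4] 0.81
grip wrist [255.7 255.5] 0.61
    [ 0.666  -0.0315  0.1661] [0.0012 0.0054 0.005 ]
tall_cup scene [254.2 218.6] 0.72
tall_cup wrist [254.4 128.9] 0.82
    [ 0.6135 -0.0428  0.1139] [0.0036 0.0036]
front_spot scene [250.1 220.5] 0.83
front_spot wrist [253.1 129.6] 0.65
    [ 0.6102 -0.0464  0.1094] [0.0015 0.0015]
[ 0.67165821 -0.03460034  0.14869176] [ 3.14147852e+00  2.53499239e-03 -2.98972638e+00] [ 3.97407923  4.19333947 -2.59048801] [ 0.43089808 -0.62490457  0.09779747]
```

View pics/h_wrist.png

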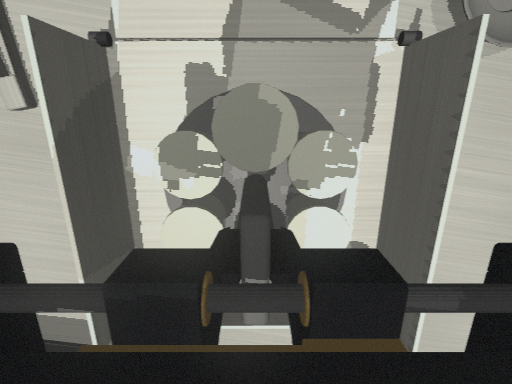

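Run:
```python
from h import *
img,K,R,t=cam('wrist')
g=cv2.cvtColor(img,cv2.COLOR_BGR2GRAY)
c=cv2.HoughCircles(cv2.GaussianBlur(g,(3,3),0),cv2.HOUGH_GRADIENT_ALT,1,20,param1=150,param2=.6,minRadius=25,maxRadius=50)
psi=.152; B=Ro.from_euler('z',-psi)
print(B.apply([.672,-.0347,0]))
if c is not None:
    for u in c[0]: print(u,B.apply(onz(ray(K,R,t,u[:2]),.115 if u[2]>37 else .078)))
for l in cv2.createLineSegmentDetector().detect(g)[0][:,0]:
    if np.hypot(l[0]-l[2],l[1]-l[3])>120:
        a,b=[B.apply(onz(ray(K,R,t,q),.1)) for q in (l[:2],l[2:])]; print(np.round(l),a[:2],b[:2])
```

```text
[ 0.65899788 -0.13605105  0.        ]
[253.       127.        44.621067] [ 0.59545208 -0.13761732  0.115     ]
[321.       164.        34.025623] [ 0.62637885 -0.08424538  0.078     ]
[464.       257.        29.036201] [0.7091281  0.04694159 0.078     ]
[157.      111.       31.17108] [ 0.58617255 -0.20964356  0.078     ]
[ 76.       311.        31.146276] [ 0.76621361 -0.30442232  0.078     ]
[ 47. 351. 463. 352.] [ 0.79066415 -0.32133468] [0.79085124 0.04835243]
[483.  13. 427. 281.] [0.52878576 0.00262797] [0.71834109 0.00272359]
[ 83. 281.  26.  14.] [ 0.71816051 -0.27578533] [ 0.52913497 -0.27612749]
[373.  41. 116.  41.] [ 0.54363731 -0.06236876] [ 0.54356618 -0.22368215]
[117.  37. 376.  37.] [ 0.54167307 -0.22262211] [ 0.54151641 -0.06107258]
[376. 246. 404.  47.] [ 0.68641089 -0.04245288] [ 0.54708577 -0.04259602]
[432. 281. 489.  14.] [0.71789591 0.00689382] [0.52919513 0.00667777]
[106.  49. 134. 246.] [ 0.5484612  -0.23071395] [ 0.68641598 -0.23044616]
```

Run:
```python
from h import *
img,K,R,t=cam('wrist')
g=cv2.cvtColor(img,cv2.COLOR_BGR2GRAY)
B=Ro.from_euler('z',-.152)
print(list(g[127,204:222]),list(g[127,288:306]))
m=((g>85)&(g<140)).astype(np.uint8); m[:80]=0;m[175:]=0
m=cv2.morphologyEx(m,cv2.MORPH_OPEN,np.ones((9,9)))
n,l,s,c=cv2.connectedComponentsWithStats(m)
k=l[127,255];print(s[k],c[k])
cs,_=cv2.findContours((l==k).astype(np.uint8),cv2.RETR_EXTERNAL,cv2.CHAIN_APPROX_NONE)
e=cv2.fitEllipse(cs[0]);print(e,B.apply(onz(ray(K,R,t,e[0]),.115)))
```

```text
[np.uint8(78), np.uint8(77), np.uint8(73), np.uint8(79), np.uint8(77), np.uint8(75), np.uint8(79), np.uint8(104), np.uint8(120), np.uint8(120), np.uint8(120), np.uint8(123), np.uint8(121), np.uint8(121), np.uint8(121), np.uint8(122), np.uint8(121), np.uint8(121)] [np.uint8(151), np.uint8(150), np.uint8(150), np.uint8(149), np.uint8(150), np.uint8(149), np.uint8(151), np.uint8(151), np.uint8(150), np.uint8(149), np.uint8(128), np.uint8(96), np.uint8(91), np.uint8(89), np.uint8(89), np.uint8(92), np.uint8(88), np.uint8(87)]
[ 159   80  123   92 7276] [227.1426608 129.3851017]
((224.3604278564453, 128.0734100341797), (89.2671890258789, 124.0673828125), 86.67088317871094) [ 0.59611545 -0.15568468  0.115     ]
```

```bash
python3 -c "
from rig import ticket; print(ticket.close_job())"
```

```text
the job is handed in; nothing more can be done
None
```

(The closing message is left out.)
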